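# First in, first out: valve balls for filing

### The arm

A 6-joint arm with a two-finger parallel gripper is mounted at the origin on the work surface. World frame = base frame: x ahead of the robot, y to its left, z up, the work surface at z = 0. Lengths are in m, angles in rad, forces in N, time in s.
With the tool pointing down it reaches from about 0.375 to 0.9 m from the base axis. Payload 3.1 kg.
Tool frame: the origin (TCP) lies at the centre of the arm's flange, where the gripper is bolted on; the fingertips stand 173 mm ahead of it and the grasp point (between the pads) lies 155 mm ahead of it (tip_extent is the distance from the TCP to the fingertips, in m); z points along the fingers, y is the direction in which the jaws open and shut (so a half turn about z gives the same grasp; the last joint's range is limited). The gripper opens to 85 mm and grips with 20 to 120 N. Pads are 22 mm wide; open, the fingers measure 114 mm over their backs; the gripper's body (76 mm by 85 mm) begins 54 mm behind the grasp point. The pads swing forward as they close: fully open they stand 13 mm farther back than shut.
Start: joints at [-1.462, 0.527, 1.433, -0, 1.181, -0.178], TCP at [0.177, -0.599, 0.405] pointing down, gripper open.
Joint ranges: [-3.08, 3.08], [-0.75, 2.2], [0.22, 2.44], [-1.43, 4.57], [0, 2.65], [-2.85, 2.85]. Speed limits (rad/s): [2.79, 2.79, 3.14, 3.14, 3.14, 3.14].

### API

Orientations are given as a unit quaternion [x, y, z, w].
In Python, from station import sense, snapshot, sign_off, tip_extent gives the robot as it stands. The module is installed in compiled form; this text tells all that it offers.
- The arm moves only by the tool servo_tool, never from a script. Its argument "rows" is a list of rows, each a list of 3 entries, a list of its own where there are three numbers: the shift along the tool's x, y, z in mm, then the turn about the tool's z in degrees, then the opening, from -1 (shut) to 1 (fully open), so that 0 is half open. A call has 1 to 8 rows; each row is the pose to reach, as a shift and turn from the pose measured when the call began, along the tool's axes at that moment; what a row does not reach only later rows make up. A row lasts 1/10 s, in which the tool goes at most 50 mm and 8.59 degrees, less where a joint would pass 70% of its speed; a pose out of reach is approached as far as the arm can. A call with a gripper value outside its range is refused whole. The fingers move at their own pace and stop on an object; "force" is the grip in N (left out, the last holds). Time passes only in rows, so rows that repeat a pose let the fingers close. It gives the time, the measured TCP pose, the force and the opening at its end, in the units of the state.
- sense(): the state, without advancing time (a new reading comes with each control period).
- snapshot(name): name is "scene" or "side" or "wrist"; returns a dict with "image" (384x512x3 uint8, blue, green, red), "z_map" (384x512 float32, m along the optical axis (not along the pixel's ray), 0 where there is no reading), "vertical_fov" (degrees; the focal length in pixels is half the picture's height over the tangent of half this angle, whatever the lens; pixels are square), "cx", "cy" (the principal point, pixels), "cam_to_world" (4x4, takes a point from camera to world coordinates). Camera axes: x right, y down, z forward; pixel columns grow to the right and rows downward; lengths in m; the calibration is good to about 2 mm. A picture is of the moment at which its call begins.
- sign_off(): hands the job in, once; it reports no verdict.
The state is a dict: "t": time; "q": joint angles; "qd": joint speeds; "tau": joint torques, N m; "tcp_pos": TCP position; "tool_rot": TCP orientation; "force": force on the tool from outside, world axes, zero at the start; "ft_torque": the same for the moment, N m; "finger_gap": opening from 0.0 (shut) to 1.0 (fully open).
Only numpy, scipy, OpenCV 4.12 (cv2) and the standard library are available. Lean on these libraries where they do the work, as an engineer would, in place of code of your own. Each camera call takes 0.05 s, during which the arm holds its last target. There are 200 camera calls.

### The job

Take the oldest valve ball, the one at the low front end of the sloped lane, and lay it by its journals in the brass V cheeks of the filing rest. Then lay the fresh valve ball from the green tray on the back of the lane, behind the others, so that it rolls down and closes up the row. Set the balls down rather than dropping them, and leave everything else on the bench where it is.

Things in the scene. Friction and masses are not known exactly. Their poses are not given: they have to be found in the camera images.
- oldest_center (a point): Steel valve ball, about 250 g: a ball 40 mm dia with a dark through-bore and a stub journal (shaft end) 20 mm dia on either side, 62 mm over the flat journal ends, by which it can be gripped. Point: its centre. y: along the journals (x and z turn as it rolls). At the start at the low front end of the lane, against the red stop.
- second_center (a point): Valve ball of the same size and shape as the oldest (62 mm over the journal ends, ball 40 mm dia); point at its centre, y along the journals. At the start next behind the oldest, balls touching; when the one in front is taken it rolls down by itself to the front stop.
- third_center (a point): Valve ball of the same size and shape as the oldest (62 mm over the journal ends, ball 40 mm dia); point at its centre, y along the journals. At the start the last in the lane, behind the second; it rolls down likewise.
- fresh_center (a point): Valve ball of the same size and shape as the oldest (62 mm over the journal ends, ball 40 mm dia); point at its centre, y along the journals. At the start it lies in the middle of the green tray, journals along the tray's y, centre 28 mm above the bench, with free room for fingers beyond both journal ends.
- lane: Fixed sloped lane, rising 0.16 rad to the back: two steel rails 200 mm long, 52 mm apart over all, carry the journals; the ball runs between them (4 mm play each way) and the journal ends stand out 5 mm beyond the rails, free to grip from above. Red stop at the front (6 mm above ball centre), lower one at the back. Foot 230 x 80 x 8 mm. x: level, low front to high back; y: across, along the journals.
- lane_seat1 (a point): Centre of a valve ball at the front seat of the lane, against the front stop, 85 mm above the bench. Axes as the lane's: x level, front to back; y across; z up.
- lane_seat2 (a point): Centre of a valve ball at the second seat of the lane, 40 mm up the slope from the first. Axes as the lane's: x level, front to back; y across; z up.
- lane_seat3 (a point): Centre of a valve ball at the third seat of the lane, 81 mm up the slope from the first. Axes as the lane's: x level, front to back; y across; z up.
- lane_load (a point): Centre of a valve ball laid on the rails at the back of the lane, 125 mm up the slope from the first seat, clear of the back stop by 15 mm; let go here it rolls down to the last of the row. Axes as the lane's: x level, front to back; y across; z up.
- rest_seat (a point): Centre of a valve ball seated in the fixed filing rest, 75 mm above the bench: two upright brass cheeks, 52 mm apart over all, each with a right-angled V opening upwards in which a journal lies, the ball between them (3 mm play each way), on a blue foot. The V's lips are 21 mm either side of and 7 mm above this point. x: level, across the V; y: along the journals; z up.
- tray: Fixed green tray, 160 x 160 mm, floor and walls 4 mm thick, 35 mm high, with two notched wooden battens along x (53 mm apart over all, up to 23 mm high) that carry the fresh ball's journals. Origin: under its centre, on the bench.
- scrap_ball: copper-coloured valve ball of the same size standing on end, 62 mm tall, 40 mm dia; origin under its foot. Bystander.
- paint_jar: jar with red cap, 56 mm dia, 60 mm tall; origin under its foot. Bystander.
- oil_bottle: bottle with yellow cap, 60 mm dia, 160 mm tall; origin under its foot. Bystander.
- carton: cardboard carton 60 x 100 x 45 mm; origin under its centre. Bystander.
- flat_file: flat file lying along its x axis, 300 mm long, wooden handle 24 mm dia; origin 150 mm from either end, on the bench. Bystander.
- hammer: hammer lying along its x axis, handle to -x. Bystander.
- brush: brush lying along its x axis, handle to -x. Bystander.

How it is judged:
On the way, in this order (a step that is already met when the one before it is completed fails the run):
1. the oldest valve ball lies released in the V of the filing rest (distance between oldest_center and rest_seat below 0.01 m and angle between the y axis of oldest_center and the y axis of rest_seat, either way round below 0.3 rad and contact force between oldest and the fingers below 0.1 N), for 0.2 s.
2. the fresh valve ball is released in the lane, behind the others, and the row has closed up (distance between second_center and lane_seat1 below 0.012 m and distance between third_center and lane_seat2 below 0.015 m and distance between fresh_center and lane_seat3 below 0.018 m and angle between the y axis of fresh_center and the y axis of lane_seat3, either way round below 0.35 rad and contact force between fresh and the fingers below 0.1 N), for 0.2 s.
At the end, for the whole second after the job is handed in: The oldest valve ball lies in the rest (centre within 10 mm, axis within 0.3 rad); second, third and fresh lie closed up in this order in the lane (within 12, 15 and 18 mm of seats 1, 2, 3; fresh within 0.35 rad of square), all released and at rest (under 30 mm/s) (all of step 1 and all of step 2 and linear speed of each of oldest, second, third, fresh below 0.03 m/s); the robot touches nothing.
It fails at once if a valve ball is dropped or thrown (over 0.7 m/s out of the fingers, a fall of some 25 mm) ((linear speed of oldest above 0.7 m/s and contact force between oldest and the fingers below 0.01 N) or (linear speed of second above 0.7 m/s and contact force between second and the fingers below 0.01 N) or (linear speed of third above 0.7 m/s and contact force between third and the fingers below 0.01 N) or (linear speed of fresh above 0.7 m/s and contact force between fresh and the fingers below 0.01 N)).
It fails at once if a bystander (scrap ball, jar, bottle, carton, file, hammer, brush) is knocked over or shifted by more than 30 mm (distance of any of scrap_ball, paint_jar, oil_bottle, carton, flat_file, hammer, brush from where it was at the start of the episode above 0.03 m).
It also fails if it takes over 69 s, if anything falls off the work surface, if the arm or the gripper's body presses on something with over 40 N, if the wrist force passes 120 N, or if a joint passes its speed limit or range.

## Working session

There is one attempt and no reset: what is moved stays moved. The work goes in short steps, Python scripts to look and compute and a tool call to move; the robot and the scene stay as the last step left them, time stands still between calls to the robot, and variables do not carry over. Pictures are saved under pics/ and viewed, about 8 in all and at most 12, crops included, and the job is handed in when it is done.

Besides the shell and the picture viewer there is one more tool, called after ">>>" by a JSON object that holds its "op" and its "data", one argument or row to a line. servo_tool: Moves the arm, as the interface text tells. Its arguments: {"type":"object","properties":{"rows":{"type":"array"},"force":{"type":"number"}},"required":["rows"]}

```bash
mkdir -p pics
cat > h.py <<'E'
import numpy as np, cv2, pickle
from station import sense, snapshot, tip_extent
def take(name,tag):
    s=snapshot(name); pickle.dump(s,open(f'pics/{tag}.pkl','wb')); return s
def load(tag): return pickle.load(open(f'pics/{tag}.pkl','rb'))
def cloud(s):
    z=s['z_map']; h,w=z.shape; f=h/2/np.tan(np.radians(s['vertical_fov'])/2)
    v,u=np.mgrid[:h,:w]; P=np.stack([(u-s['cx'])*z/f,(v-s['cy'])*z/f,z],-1)
    T=np.array(s['cam_to_world']); W=P@T[:3,:3].T+T[:3,3]; W[z==0]=np.nan; return W
E
python3 - <<'E'
from h import *
print(sense(),tip_extent)
a=take('scene','sc0');b=take('side','si0')
for s in(a,b): print(s['vertical_fov'],np.round(s['cam_to_world'],3).tolist())
cv2.imwrite('pics/sc0.png',cv2.resize(a['image'],(800,600)))
cv2.imwrite('pics/si0.png',cv2.resize(b['image'],(800,600)))
E
```

```text
{'t': 0.0, 'q': array([-1.46254162e+00,  5.28478626e-01,  1.43392246e+00,  2.56136161e-05,
        1.18140675e+00, -1.78479255e-01]), 'qd': array([-0.00083705,  0.00024233,  0.00059911, -0.00179951, -0.00106539,
       -0.00198304]), 'tau': array([ 8.63925720e-06, -4.42355096e+01, -1.78023148e+01, -1.21150520e-04,
        8.37734027e-03,  1.37082750e-06]), 'tcp_pos': array([ 0.17676815, -0.59911541,  0.40371914]), 'tool_rot': array([ 9.89740635e-01,  1.42871444e-01,  5.07174796e-05, -1.10649315e-03]), 'force': array([0.19572764, 1.10086061, 0.03929333]), 'ft_torque': array([-0.05385964, -0.03287423,  0.02901441]), 'finger_gap': 1.0003775923186065} 0.1734
42.81209479968337 [[-0.864, 0.28, -0.419, 1.294], [0.504, 0.482, -0.717, 1.184], [0.001, -0.83, -0.558, 1.006], [0.0, 0.0, 0.0, 1.0]]
49.24664663345867 [[-0.985, -0.132, 0.113, 0.477], [-0.174, 0.739, -0.651, 1.044], [0.002, -0.661, -0.751, 1.25], [0.0, 0.0, 0.0, 1.0]]
```

View pics/sc0.png

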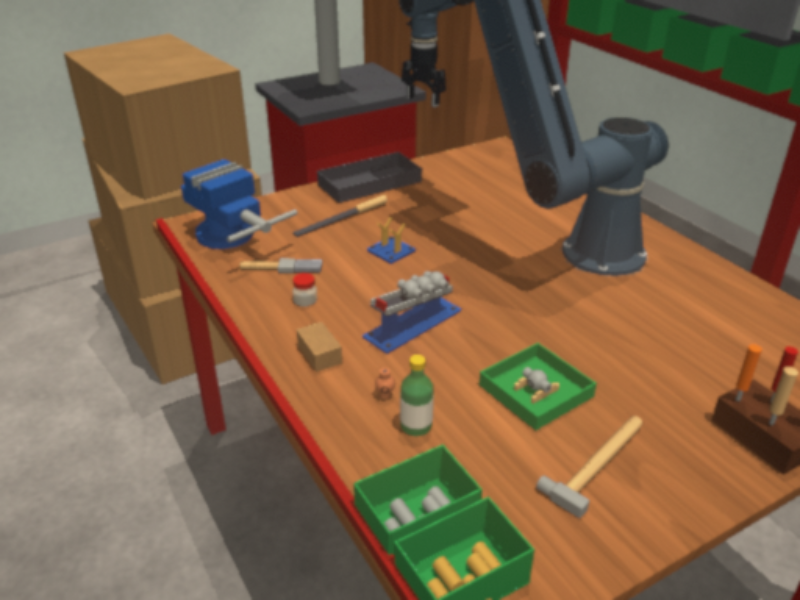

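View pics/si0.png

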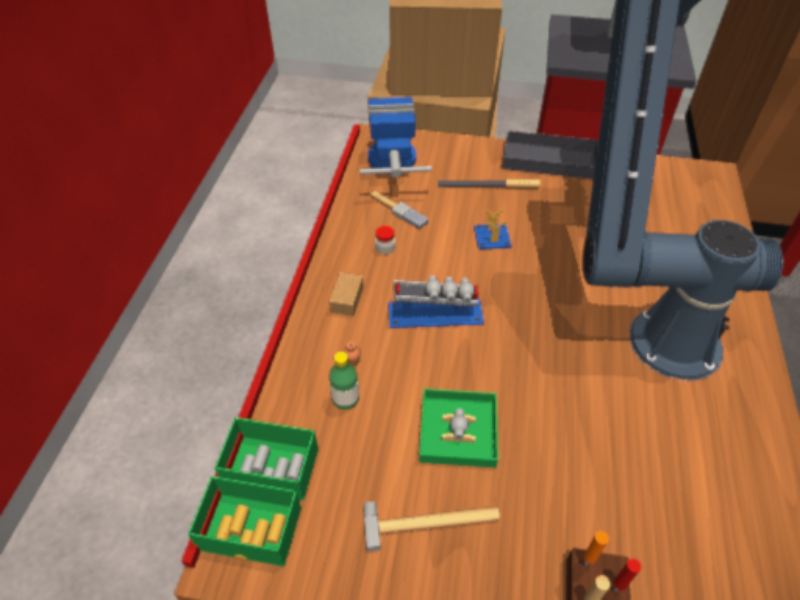

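Side view: lane at (436,300), with its balls at (433/450/466,288) toward the robot end. Rest at (493,230), tray at (459,426) with the fresh ball in it. Bottle, scrap ball and carton are beyond the lane. Next I'll measure using colour plus depth.

Run:
```python
from h import *
for tag in('si0','sc0'):
    s=load(tag);W=cloud(s);hsv=cv2.cvtColor(s['image'],cv2.COLOR_BGR2HSV)
    H,S,V=[hsv[...,i].astype(int) for i in range(3)]
    x,y,z=W[...,0],W[...,1],W[...,2]
    box=(x>.3)&(x<.95)&(abs(y)<.5)&(z>-.01)&(z<.2)
    blue=box&(H>100)&(H<130)&(S>120)&(z<.014)&(z>.003)
    green=box&(H>50)&(H<80)&(S>120)&(z>.028)&(z<.04)
    gray=box&(S<60)&(V>60)&(z>.025)
    for nm,m in(('blue',blue),('green',green),('gray',gray)):
        n,l,st,_=cv2.connectedComponentsWithStats(m.astype(np.uint8))
        for i in range(1,n):
            if st[i,4]<12: continue
            p=W[l==i]; r=cv2.minAreaRect(p[:,:2].astype(np.float32)*1000)
            print(tag,nm,st[i],np.round(r[0],1),np.round(r[1],1),round(r[2],1),'z',np.round(np.nanpercentile(p[:,2],[2,50,98]),3), 'pmax',np.round(p[np.argmax(p[:,2])],3))
    print('bench z',np.nanmedian(z[box&(z<.008)]))
```

```text
si0 blue [304 145  23  14 188] [ 463.5 -272.5] [85.6 84. ] 13.8 z [0.004 0.009 0.014] pmax [ 0.482 -0.241  0.014]
si0 blue [249 193  60  16 660] [577.7  22.4] [225.8  76.6] 10.7 z [0.004 0.008 0.013] pmax [0.673 0.022 0.014]
si0 green [272 249  10   2  13] [550.7 260.6] [30.9  3.4] 1.8 z [0.03  0.032 0.036] pmax [0.559 0.261 0.036]
si0 green [283 250  24   3  30] [489.8 253.2] [78.   6.3] 6.8 z [0.028 0.031 0.036] pmax [0.451 0.25  0.037]
si0 green [316 256   2  18  22] [410.8 295. ] [ 3.5 68.5] 4.8 z [0.029 0.035 0.039] pmax [0.41  0.292 0.039]
si0 green [151 274  47   9  85] [860.8 426.7] [152.4  12.6] 3.9 z [0.028 0.034 0.04 ] pmax [0.925 0.426 0.04 ]
si0 green [312 275   7  21  35] [402.5 369.5] [69.1 17.9] 81.4 z [0.029 0.034 0.04 ] pmax [0.405 0.352 0.04 ]
si0 green [268 276  43  19 107] [497.  406.5] [ 51.2 142.5] 75.9 z [0.028 0.034 0.038] pmax [0.52  0.411 0.039]
si0 gray [231  96  45  17 217] [ 764.6 -426.9] [192.3  97.9] 18.9 z [0.091 0.105 0.115] pmax [ 0.775 -0.459  0.119]
si0 gray [241 154  11   5  31] [ 742. -169.] [41.6 15.4] 9.9 z [0.026 0.031 0.042] pmax [ 0.762 -0.
[... 1248 characters left out ...]
4   0.118]
sc0 gray [244 174  45  34 661] [582.5  20. ] [192.7  65.8] 12.3 z [0.061 0.091 0.115] pmax [0.592 0.026 0.119]
sc0 gray [190 187  10   4  30] [ 754.3 -167.9] [13.6 31.7] 65.2 z [0.025 0.03  0.038] pmax [ 0.763 -0.17   0.039]
sc0 gray [335 235  17  15 152] [488.8 330.3] [33.3 64.9] 16.2 z [0.026 0.037 0.049] pmax [0.48  0.331 0.052]
sc0 gray [257 257  19  17 251] [750.  313.2] [23.6 51.8] 57.1 z [0.026 0.051 0.076] pmax [0.736 0.327 0.081]
sc0 gray [271 317  11  10  71] [824.6 484.6] [28.4 22.4] 73.3 z [0.026 0.03  0.035] pmax [0.828 0.481 0.036]
sc0 gray [250 319  15  16 122] [873.4 475.5] [20.3 48.3] 0.0 z [0.025 0.03  0.034] pmax [0.877 0.459 0.036]
bench z 0.0002800928977684247
```

>>> {"op": "servo_tool", "data": {
  "rows": [
    [[45,-28,0],0,1],
    [[90,-56,0],0,1],
    [[135,-84,0],0,1],
    [[180,-112,0],0,1],
    [[225,-140,0],3,1],
    [[270,-168,0],3,1],
    [[310,-195,0],3,1],
    [[340,-212,0],3,1]
  ]
}}

```text
t: 0.9
tcp_pos: [0.4431, -0.2984, 0.4041]
tool_rot: [0.993, 0.117, -0.0, -0.001]
force: [0.4, -0.7, -0.6]
finger_gap: 1.006
```

Run:
```python
from h import *
s=sense();print(s['t'],s['tcp_pos'],s['tool_rot'])
a=take('wrist','w1');print(a['vertical_fov'],np.round(a['cam_to_world'],3).tolist())
cv2.imwrite('pics/w1.png',cv2.resize(a['image'],(800,600)))
```

```text
0.9 [ 0.44311553 -0.29836091  0.40409003] [ 9.93153247e-01  1.16810440e-01 -2.81512260e-04 -1.36746696e-03]
62.19301127750544 [[0.232, -0.931, -0.28, 0.514], [-0.973, -0.223, -0.064, -0.281], [-0.003, 0.288, -0.958, 0.374], [0.0, 0.0, 0.0, 1.0]]
```

View pics/w1.png

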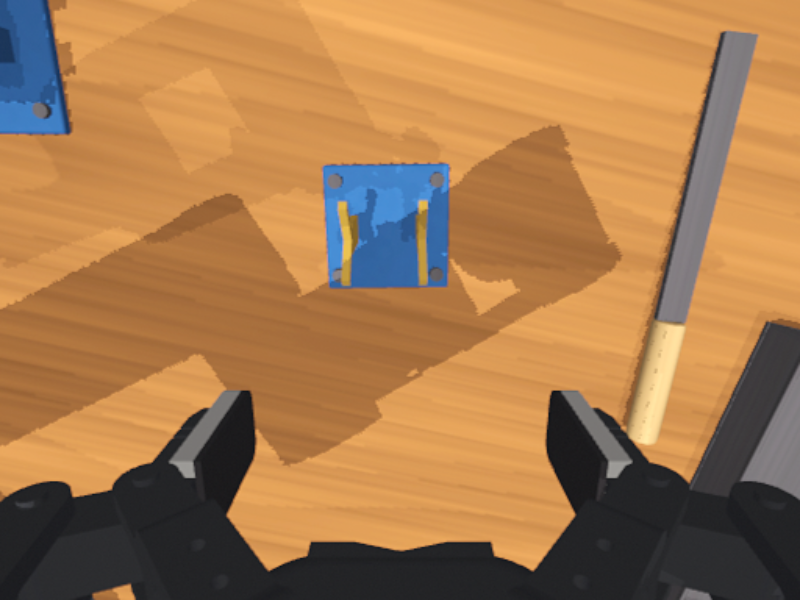

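The rest's foot spans (323–448, 165–288), with brass cheeks at columns 345 and 422. Its journal axis therefore runs along the tool's y. I'll fit it in 3D.

Run:
```python
from h import *
s=load('w1');W=cloud(s);hsv=cv2.cvtColor(s['image'],cv2.COLOR_BGR2HSV)
H,S,V=[hsv[...,i].astype(int) for i in range(3)]
v,u=np.mgrid[:384,:512]; roi=(u>195)&(u<300)&(v>95)&(v<195)
print('bench',np.nanmedian(W[300:310,100:140,2]) ,np.nanmedian(W[60:95,250:330,2]))
blue=roi&(H>95)&(H<130)&(S>110)&(abs(W[...,2]-.008)<.006)
p=W[blue]; print('foot z',np.median(p[:,2]), cv2.minAreaRect(p[:,:2].astype(np.float32)*1000))
br=roi&(W[...,2]>.055)
n,l,st,_=cv2.connectedComponentsWithStats(br.astype(np.uint8))
for i in range(1,n):
    if st[i,4]<20: continue
    p=W[l==i]; print(st[i],cv2.minAreaRect(p[:,:2].astype(np.float32)*1000),np.percentile(p[:,2],[0,5,50,95,100]).round(4))
```

```text
bench 0.28291170693358947 0.0007308622269049936
foot z 0.010756582403703197 ((463.0653381347656, -281.73626708984375), (88.89777374267578, 88.57308197021484), 14.374926567077637)
[217 129   9  54 334] ((457.3110656738281, -259.4292297363281), (49.907752990722656, 5.1362762451171875), 14.216041564941406) [0.0561 0.0615 0.0738 0.082  0.084 ]
[268 128   6  55 302] ((468.52880859375, -304.98040771484375), (50.686737060546875, 5.015763282775879), 14.154483795166016) [0.0611 0.0625 0.0749 0.0822 0.0837]
```

```bash
cat >> h.py <<'E'
def brass(s,zmin=.055):
    W=cloud(s);p=W.reshape(-1,3);m=(abs(p[:,0]-.465)<.06)&(abs(p[:,1]+.278)<.06)&(p[:,2]>zmin)&(p[:,2]<.1)
    p=p[m]; return len(p),np.round(np.array(cv2.minAreaRect(p[:,:2].astype(np.float32)*1000)[0]),1),p[:,2].max().round(4),cv2.minAreaRect(p[:,:2].astype(np.float32)*1000)[1:]
E
python3 - <<'E'
from h import *
print(brass(load('w1')),brass(load('si0')),brass(load('sc0')))
s=sense();print(s['t'],s['tcp_pos'],s['qd'])
a=take('wrist','w2');print(brass(a),a['cam_to_world'][:3,3]);s=sense();print(s['t'],s['tcp_pos'])
E
```

```text
(636, array([ 462.7, -282.2]), np.float64(0.084), ((50.6790885925293, 51.95973587036133), 14.270334243774414)) (55, array([ 465.3, -281.4]), np.float64(0.0812), ((46.39246368408203, 60.254737854003906), 14.923538208007812)) (55, array([ 461.7, -281.9]), np.float64(0.0802), ((47.25119400024414, 58.707862854003906), 15.037581443786621))
0.95 [ 0.44686608 -0.29292474  0.4041755 ] [-0.087878   -0.00717     0.02266165 -0.0600543   0.00574554 -0.17322988]
(631, array([ 462.7, -282.2]), np.float64(0.0839), ((50.44388961791992, 51.96845626831055), 14.342312812805176)) [ 0.51812083 -0.27509957  0.37438788]
1.0 [ 0.44505131 -0.29546346  0.4040507 ]
```

>>> {"op": "servo_tool", "data": {
  "rows": [
    [[20,-43,0],3,1],
    [[40,-86,0],3,1],
    [[60,-130,0],3,1],
    [[80,-174,0],3,1],
    [[100,-218,0],3,1],
    [[118,-255,0],3,1],
    [[128,-281,0],3,1],
    [[128,-281,0],3,1]
  ]
}}

```text
t: 1.8
tcp_pos: [0.5018, 0.0104, 0.4052]
tool_rot: [0.995, 0.097, -0.0, -0.003]
force: [-0.8, -0.2, -0.0]
finger_gap: 1.001
```

Run:
```python
from h import *
s=sense();print(s['t'],s['tcp_pos'],s['tool_rot'])
a=take('wrist','w3')
cv2.imwrite('pics/w3.png',cv2.resize(a['image'],(800,600)))
W=cloud(a);hsv=cv2.cvtColor(a['image'],cv2.COLOR_BGR2HSV)
H,S,V=[hsv[...,i].astype(int) for i in range(3)]
x,y,z=[W[...,i] for i in range(3)]
near=(abs(x-.58)<.16)&(abs(y-.02)<.1)
b=near&(H>95)&(H<130)&(S>110)&(abs(z-.008)<.006)
if b.sum()>20: print('foot',b.sum(),cv2.minAreaRect(W[b][:,:2].astype(np.float32)*1000))
# top ridge: sphere fits to gray points high
g=near&(S<60)&(z>.06)&(z<.13)
p=W[g];ang=np.radians(10.6);e=np.array([np.cos(ang),np.sin(ang)]);n=np.array([-e[1],e[0]])
d=p[:,:2]-[.579,.021];lx=d@e;ly=d@n
print('n',len(p))
for k in np.arange(-.12,.12,.008):
    m=(lx>=k)&(lx<k+.008)
    if m.sum()>3: print(round(k,3),m.sum(),np.round([ly[m].min(),ly[m].max(),p[m,2].max()],4))
np.save('pics/g.npy',p)
```

```text
1.8 [0.5018096  0.01035096 0.40522344] [ 9.95311656e-01  9.66828037e-02 -1.17344456e-05 -2.67264348e-03]
foot 1352 ((569.0807495117188, 13.653953552246094), (210.7425537109375, 78.7374496459961), 12.98725414276123)
n 12679
-0.104 32 [-0.0351  0.0158  0.0739]
-0.096 112 [-0.0349  0.0168  0.0983]
-0.088 250 [-0.0367  0.0215  0.1042]
-0.08 530 [-0.0388  0.0223  0.107 ]
-0.072 697 [-0.0385  0.0227  0.107 ]
-0.064 681 [-0.0384  0.0208  0.104 ]
-0.056 353 [-0.0331  0.0184  0.1066]
-0.048 421 [-0.0364  0.0235  0.1116]
-0.04 660 [-0.0373  0.0241  0.1132]
-0.032 759 [-0.0371  0.0243  0.1137]
-0.024 616 [-0.0365  0.0198  0.1105]
-0.016 548 [-0.0315  0.0198  0.1132]
-0.008 697 [-0.0357  0.0253  0.1183]
0.0 831 [-0.0359  0.0257  0.1197]
0.008 779 [-0.0356  0.0258  0.1193]
0.016 562 [-0.0344  0.0217  0.116 ]
0.024 550 [-0.0297  0.0217  0.1058]
0.032 650 [-0.0293  0.0223  0.0956]
0.04 701 [-0.0293  0.0223  0.097 ]
0.048 721 [-0.0289  0.0228  0.0975]
0.056 740 [-0.0284  0.0234  0.0993]
0.064 726 [-0.0279  0.0234  0.0996]
0.072 63 [-0.0233  0.0184  0.0866]
```

View pics/w3.png

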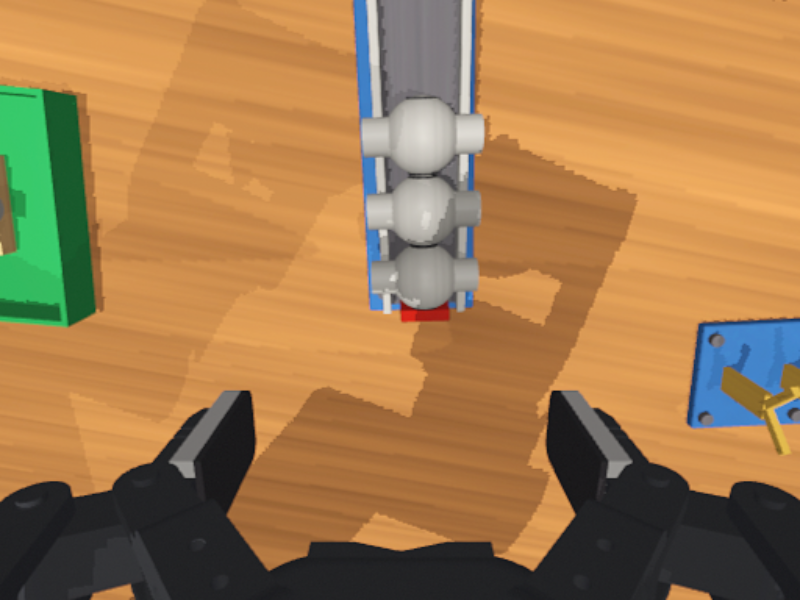

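The three balls are at (424,275), (424,210) and (423,135). The oldest is against the red stop, at (425,312). Now sphere fits and the lane axis.

```bash
cat >> h.py <<'E'
from scipy.optimize import least_squares
def sph(P,c,r=.02,n=3):
    c=np.array(c,float)
    for _ in range(n):
        q=P[(np.linalg.norm(P-c,axis=1)<.026)&(P[:,2]>c[2]+.004)]
        c=least_squares(lambda c:np.linalg.norm(q-c,axis=1)-r,c,loss='soft_l1',f_scale=.001).x
    return c,len(q),np.std(np.linalg.norm(q-c,axis=1)-r)
E
python3 - <<'E'
from h import *
p=np.load('pics/g.npy')
e=np.array([.983,.184])
C=[]
for k,zz in((-.075,.086),(-.034,.093),(.005,.099)):
    c=np.r_[np.array([.579,.015])+k*e,zz]; r=sph(p,c); C.append(r[0]);print(np.round(r[0],4),r[1],r[2])
d=C[2]-C[0];print(np.linalg.norm(d)*1e3,np.degrees(np.arctan2(d[1],d[0])),np.arcsin(d[2]/np.linalg.norm(d)))
for a in np.arange(9,15,.5):
    e=np.array([np.cos(np.radians(a)),np.sin(np.radians(a))]);n=np.array([-e[1],e[0]])
    l=(p[:,:2]-C[0][:2])@e; y=(p[:,:2]-C[0][:2])@n
    h=p[:,2]-C[0][2]-l*np.tan(.16); 
    m=(abs(h+.0)<.014)&(abs(y)>.024)
    print(a,[np.round([np.percentile(y[(l>k-.006)&(l<k+.006)],q)*1e3 for q in(2,98)],1).tolist() for k in(0,.04,.08,.13,.14)])
E
```

```text
[ 0.5091 -0.0006  0.0856] 1607 0.001531485613179003
[0.5474 0.0083 0.092 ] 1963 0.0016674909982482978
[0.5856 0.0171 0.0983] 2275 0.0015833014239042917
79.57823720649361 13.0038918763599 0.16030421787065707
9.0 [[-28.9, 29.7], [-26.5, 32.7], [-24.0, 35.3], [-15.7, 33.9], [-14.6, 34.0]]
9.5 [[-28.8, 29.8], [-26.9, 32.3], [-24.7, 34.6], [-16.8, 32.7], [-15.8, 32.9]]
10.0 [[-28.9, 29.7], [-27.3, 32.0], [-25.5, 33.9], [-17.9, 31.6], [-17.0, 31.7]]
10.5 [[-28.9, 29.7], [-27.6, 31.6], [-26.1, 33.2], [-19.0, 30.5], [-18.2, 31.0]]
11.0 [[-28.9, 29.7], [-28.0, 31.3], [-26.9, 32.5], [-20.2, 29.3], [-19.4, 29.7]]
11.5 [[-29.0, 29.7], [-28.3, 30.9], [-27.6, 31.8], [-21.3, 28.2], [-20.5, 28.5]]
12.0 [[-29.0, 29.7], [-28.8, 30.5], [-28.3, 31.1], [-22.4, 27.1], [-21.6, 27.3]]
12.5 [[-29.1, 29.7], [-29.1, 30.2], [-29.0, 30.4], [-23.5, 26.0], [-22.8, 26.1]]
13.0 [[-29.1, 29.7], [-29.5, 29.8], [-29.7, 29.7], [-24.6, 24.9], [-24.1, 24.8]]
13.5 [[-29.1, 29.7], [-29.9, 29.5], [-30.4, 29.0], [-25.7, 23.8], [-24.9, 23.6]]
14.0 [[-29.1, 29.7], [-30.2, 29.1], [-31.1, 28.3], [-26.9, 22.7], [-26.1, 22.4]]
14.5 [[-29.0, 29.7], [-30.5, 28.7], [-31.8, 27.5], [-28.0, 21.6], [-27.3, 21.2]]
```

>>> {"op": "servo_tool", "data": {
  "rows": [
    [[2,5,35],-1,1],
    [[5,12,75],-2,1],
    [[5,12,105],-2,1],
    [[5,12,115],-2,1],
    [[5,12,115],-2,1],
    [[5,12,115],-2,1]
  ]
}}

```text
t: 2.45
tcp_pos: [0.5095, -0.0023, 0.291]
tool_rot: [0.994, 0.113, 0.001, -0.002]
force: [0.4, -0.2, -0.3]
finger_gap: 1.001
```

```bash
cat >> h.py <<'E'
def go(x,y,z,ang):
    "shift in tool axes (mm) and turn (deg) from the sensed pose to TCP x,y,z with tool x at ang deg"
    from scipy.spatial.transform import Rotation as R
    s=sense();r=R.from_quat(s['tool_rot']);X=r.as_matrix()[:,0];a=np.degrees(np.arctan2(X[1],X[0]))
    d=r.inv().apply(np.array([x,y,z])-s['tcp_pos'])*1e3
    t=(a-ang+180)%360-180
    print('t',s['t'],'tcp',np.round(s['tcp_pos'],4),'ang',round(a,2),'-> shift',np.round(d,1),'turn',round(t,2),'gap',round(s['finger_gap'],3),'F',np.round(s['force'],1),'zaxis',np.round(r.as_matrix()[:,2],3))
E
python3 - <<'E'
from h import *
go(.509,-.0005,.235,13.0)
a=take('wrist','w4');W=cloud(a).reshape(-1,3)
print(sph(W,[.509,-.0006,.0856]))
go(.509,-.0005,.235,13.0)
E
```

```text
t 2.45 tcp [ 0.5095 -0.0023  0.291 ] ang 12.98 -> shift [-0.2 -1.7 56. ] turn -0.02 gap 1.001 F [ 0.4 -0.2 -0.3] zaxis [ 0.001  0.004 -1.   ]
(array([ 0.50916221, -0.00051032,  0.08559772]), 3894, np.float64(0.0015322267479796834))
t 2.5 tcp [ 0.5097 -0.0021  0.2915] ang 13.0 -> shift [-0.4 -1.6 56.5] turn -0.0 gap 0.998 F [-0.  -0.3 -0.7] zaxis [ 0.002  0.003 -1.   ]
```

>>> {"op": "servo_tool", "data": {
  "rows": [
    [[0,-1.5,25],0,1],
    [[0,-1.5,45],0,1],
    [[0,-1.5,56],0,1],
    [[0,-1.5,56],0,1],
    [[0,-1.5,56],0,1]
  ],
  "force": 40
}}

```text
t: 3.0
tcp_pos: [0.5098, -0.0005, 0.2363]
tool_rot: [0.994, 0.113, 0.002, -0.001]
force: [0.6, -0.2, -0.5]
finger_gap: 1.001
```

Run:
```python
from h import *
go(.509,-.0005,.235,13.0)
```

```text
t 3.0 tcp [ 5.098e-01 -5.000e-04  2.363e-01] ang 13.01 -> shift [-0.8 -0.2  1.3] turn 0.01 gap 1.001 F [ 0.6 -0.2 -0.5] zaxis [ 0.004  0.003 -1.   ]
```

>>> {"op": "servo_tool", "data": {
  "rows": [
    [[0,0,0],0,0.5],
    [[0,0,0],0,0.3],
    [[0,0,0],0,0.1],
    [[0,0,0],0,0.0],
    [[0,0,0],0,0.0],
    [[0,0,0],0,0.0]
  ]
}}

```text
t: 3.6
tcp_pos: [0.5103, -0.0007, 0.2375]
tool_rot: [0.994, 0.113, 0.003, -0.001]
force: [-0.2, -1.3, 6.4]
finger_gap: 0.719
```

Run:
```python
from h import *
go(.509,-.0005,.235,13.0)
a=take('wrist','w5')
cv2.imwrite('pics/w5.png',a['image'])
```

```text
t 3.6 tcp [ 0.5103 -0.0007  0.2375] ang 13.02 -> shift [-1.3 -0.5  2.5] turn 0.02 gap 0.719 F [-0.2 -1.3  6.4] zaxis [ 0.006  0.002 -1.   ]
```

View pics/w5.png

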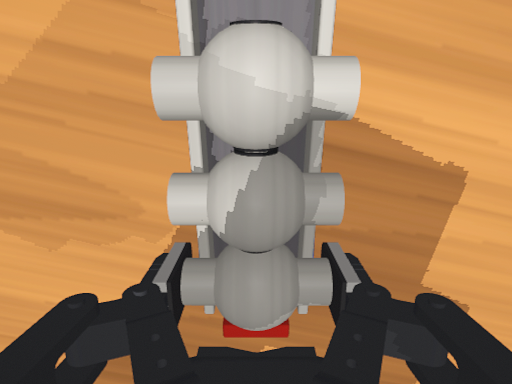

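>>> {"op": "servo_tool", "data": {
  "rows": [
    [[0,0,-8],0,0],
    [[0,0,-20],0,0],
    [[0,0,-40],0,0],
    [[0,0,-65],0,0],
    [[0,0,-90],0,0],
    [[0,0,-100],0,0],
    [[0,0,-100],0,0],
    [[0,0,-100],0,0]
  ]
}}

```text
t: 4.45
tcp_pos: [0.5092, -0.0008, 0.3371]
tool_rot: [0.994, 0.113, 0.003, -0.001]
force: [-0.1, 0.2, -2.9]
finger_gap: 0.716
```

Run:
```python
from h import *
go(.463,-.282,.335,14.3)
a=take('wrist','w6');s=sense()
cv2.imwrite('pics/w6.png',a['image'])
W=cloud(a).reshape(-1,3);c=s['tcp_pos']-[0,0,.152]
r=sph(W,c);print('ball in hand',r,'rel tcp',r[0]-s['tcp_pos'])
for g in([.509,-.0006,.0856],[.5474,.0083,.092]):print(sph(W,g))
```

```text
t 4.45 tcp [ 0.5092 -0.0008  0.3371] ang 13.02 -> shift [-108.4  263.5    1.2] turn -1.28 gap 0.716 F [-0.1  0.2 -2.9] zaxis [ 0.005  0.003 -1.   ]
ball in hand (array([ 0.50795974, -0.00078342,  0.18501069]), 7354, np.float64(0.001439665627961908)) rel tcp [-1.16881956e-03  5.01339375e-05 -1.51584938e-01]
(array([ 0.50903836, -0.00061894,  0.08568613]), 2540, np.float64(0.0014712848172373167))
(array([0.54712677, 0.00824177, 0.09195281]), 3199, np.float64(0.0016132835566666159))
```

View pics/w6.png

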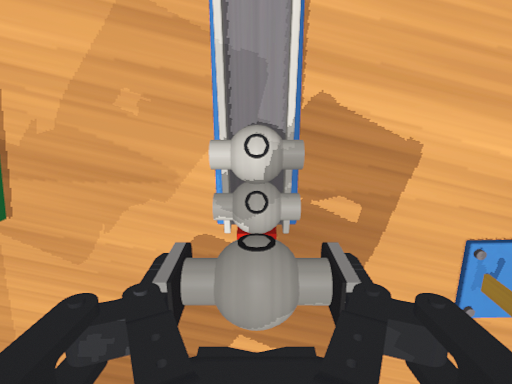

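>>> {"op": "servo_tool", "data": {
  "rows": [
    [[-8,20,0],0,0],
    [[-24,58,0],0,0],
    [[-42,102,0],-0.5,0],
    [[-60,146,0],-1,0],
    [[-78,190,0],-1.3,0],
    [[-94,229,0],-1.3,0],
    [[-104,254,0],-1.3,0],
    [[-107.5,263.5,0],-1.3,0]
  ]
}}

```text
t: 5.3
tcp_pos: [0.4631, -0.2847, 0.3342]
tool_rot: [0.992, 0.123, 0.002, -0.001]
force: [0.5, -0.1, -2.9]
finger_gap: 0.718
```

>>> {"op": "servo_tool", "data": {
  "rows": [
    [[0,0,0],0,0],
    [[0,0,0],0,0],
    [[0,0,0],0,0]
  ]
}}

```text
t: 5.6
tcp_pos: [0.4631, -0.283, 0.3336]
tool_rot: [0.992, 0.124, 0.001, -0.003]
force: [0.3, 1.2, -2.0]
finger_gap: 0.717
```

Run:
```python
from h import *
a=take('wrist','w7');s=sense()
W=cloud(a).reshape(-1,3);c=s['tcp_pos']-[0,0,.152]
r=sph(W,c);print('ball',r,'rel',r[0]-s['tcp_pos'])
m=(abs(W[:,0]-.463)<.06)&(abs(W[:,1]+.282)<.06)
for lo,hi in((.065,.1),):
    q=W[m&(W[:,2]>lo)&(W[:,2]<hi)];print(len(q),cv2.minAreaRect(q[:,:2].astype(np.float32)*1e3),q[:,2].max())
go(.464,-.282,.2265,14.3)
```

```text
ball (array([ 0.46121668, -0.28262548,  0.18143349]), 7311, np.float64(0.0014394542246907035)) rel [-0.00198435  0.00043693 -0.15237485]
834 ((462.59197998046875, -282.2632141113281), (50.63090896606445, 52.209877014160156), 14.203510284423828) 0.08414683987845162
t 5.65 tcp [ 0.4632 -0.2831  0.3338] ang 14.22 -> shift [  0.7  -0.4 107.3] turn -0.08 gap 0.716 F [ 0.5 -0.1 -3.5] zaxis [ 0.002  0.005 -1.   ]
```

>>> {"op": "servo_tool", "data": {
  "rows": [
    [[1.5,0,20],0,0],
    [[1.5,0,50],0,0],
    [[1.5,0,75],0,0],
    [[1.5,0,88],0,0],
    [[1.5,0,94],0,0],
    [[1.5,0,98],0,0],
    [[1.5,0,98],0,0]
  ]
}}

```text
t: 6.35
tcp_pos: [0.4651, -0.2822, 0.2361]
tool_rot: [0.992, 0.124, 0.001, -0.002]
force: [-0.0, -0.7, -2.5]
finger_gap: 0.716
```

Run:
```python
from h import *
a=take('wrist','w8');s=sense()
W=cloud(a).reshape(-1,3);c=s['tcp_pos']-[0,0,.152]
r=sph(W,c);print('ball',r,'rel',r[0]-s['tcp_pos'])
go(.464,-.282,.2265,14.3)
cv2.imwrite('pics/w8.png',a['image'])
```

```text
ball (array([ 0.46340223, -0.28191498,  0.08404807]), 7342, np.float64(0.0014404048131084156)) rel [-0.00175421  0.00045586 -0.15243526]
t 6.4 tcp [ 0.4652 -0.2824  0.2365] ang 14.23 -> shift [-1.1 -0.6 10. ] turn -0.07 gap 0.717 F [-0.3 -0.7 -2.8] zaxis [ 0.003  0.004 -1.   ]
```

View pics/w8.png

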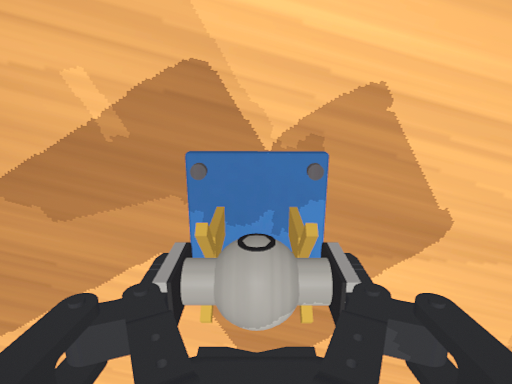

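The ball is centred between the cheeks (columns 210 and 302, ball at 256). Lowering gently.

>>> {"op": "servo_tool", "data": {
  "rows": [
    [[-0.5,0,3],0,0],
    [[-0.5,0,6],0,0],
    [[-0.5,0,8],0,0],
    [[-0.5,0,9],0,0],
    [[-0.5,0,9],0,0]
  ]
}}

```text
t: 6.9
tcp_pos: [0.4646, -0.2825, 0.2277]
tool_rot: [0.992, 0.124, 0.002, -0.002]
force: [-0.2, -0.6, 0.3]
finger_gap: 0.714
```

Run:
```python
from h import *
a=take('wrist','w9');s=sense()
W=cloud(a).reshape(-1,3);c=s['tcp_pos']-[0,0,.152]
r=sph(W,c);print('ball',r,'rel',r[0]-s['tcp_pos'])
go(.464,-.282,.2265,14.3)
```

```text
ball (array([ 0.46293319, -0.28227781,  0.07560294]), 7351, np.float64(0.001432817414875127)) rel [-0.00168736  0.00018136 -0.15207573]
t 6.95 tcp [ 0.4646 -0.2825  0.2277] ang 14.23 -> shift [-0.5 -0.6  1.2] turn -0.07 gap 0.72 F [-1.2  0.7 -0.2] zaxis [ 0.003  0.004 -1.   ]
```

>>> {"op": "servo_tool", "data": {
  "rows": [
    [[0,0,1],0,0],
    [[0,0,1],0,0.5],
    [[0,0,1],0,0.6],
    [[0,0,1],0,1],
    [[0,0,1],0,1],
    [[0,0,1],0,1],
    [[0,0,1],0,1]
  ]
}}

```text
t: 7.65
tcp_pos: [0.4646, -0.2825, 0.2267]
tool_rot: [0.992, 0.124, 0.002, -0.002]
force: [-1.0, 1.0, -0.4]
finger_gap: 1.005
```

>>> {"op": "servo_tool", "data": {
  "rows": [
    [[0,0,-15],0,1],
    [[0,0,-40],0,1],
    [[0,0,-75],0,1],
    [[0,0,-110],0,1],
    [[0,0,-140],0,1],
    [[0,0,-150],0,1],
    [[0,0,-150],0,1]
  ]
}}

```text
t: 8.35
tcp_pos: [0.4644, -0.2832, 0.3779]
tool_rot: [0.992, 0.124, 0.003, -0.0]
force: [0.1, -0.4, -0.1]
finger_gap: 1.0
```

Run:
```python
from h import *
a=take('wrist','w10');W=cloud(a).reshape(-1,3)
print('oldest',sph(W,[.463,-.282,.0755]))
P=np.vstack([cloud(load(k)).reshape(-1,3) for k in('si0','sc0')])
f=sph(P,[.485,.330,.030]);print('fresh',f)
go(f[0][0],f[0][1],.40,6)
cv2.imwrite('pics/w10.png',a['image'])
```

```text
oldest (array([ 0.46278236, -0.28247337,  0.07560458]), 1762, np.float64(0.0014246954690151485))
fresh (array([0.4827443 , 0.32860593, 0.02802443]), 217, np.float64(0.002433911964266297))
t 8.4 tcp [ 0.464  -0.2829  0.3764] ang 14.23 -> shift [ 168.5 -588.2  -21.3] turn 8.23 gap 0.999 F [ 0.1  0.3 -0.8] zaxis [ 0.003  0.004 -1.   ]
```

View pics/w10.png

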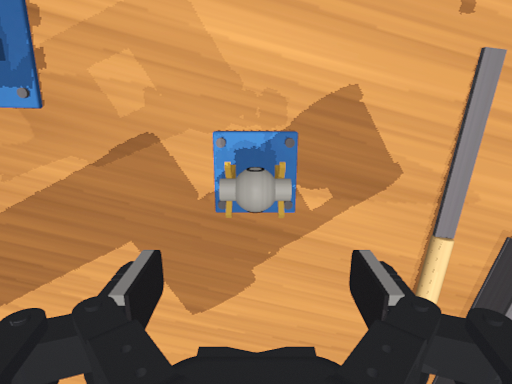

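The oldest is seated in the rest at (256,190), measured within 1 mm. On to the tray.

>>> {"op": "servo_tool", "data": {
  "rows": [
    [[6,-20,-10],0,1],
    [[17,-60,-20],1,1],
    [[31,-108,-22],2,1],
    [[45,-156,-22],3,1],
    [[58,-204,-22],4,1],
    [[72,-252,-22],5,1],
    [[86,-300,-22],6,1],
    [[100,-348,-22],7,1]
  ]
}}

```text
t: 9.2
tcp_pos: [0.4746, 0.0809, 0.3977]
tool_rot: [0.998, 0.062, -0.001, -0.002]
force: [1.0, 0.4, -0.7]
finger_gap: 1.004
```

Run:
```python
from h import *
go(.4827,.3286,.38,6)
```

```text
t 9.2 tcp [0.4746 0.0809 0.3977] ang 7.16 -> shift [  39.  -244.7   18.6] turn 1.16 gap 1.004 F [ 1.   0.4 -0.7] zaxis [-0.002  0.004 -1.   ]
```

>>> {"op": "servo_tool", "data": {
  "rows": [
    [[7,-45,2],0,1],
    [[14,-90,5],0.5,1],
    [[21,-135,9],1,1],
    [[29,-180,13],1,1],
    [[36,-222,17],1,1],
    [[39,-244,18],1,1],
    [[39,-245,18],1,1],
    [[39,-245,18],1,1]
  ]
}}

```text
t: 10.0
tcp_pos: [0.482, 0.3289, 0.3784]
tool_rot: [0.999, 0.054, -0.003, -0.001]
force: [-0.4, -0.7, 0.8]
finger_gap: 1.002
```

Run:
```python
from h import *
a=take('wrist','w11');Wi=cloud(a);W=Wi.reshape(-1,3)
f=sph(W,[.4827,.3286,.028]);print('fresh',f)
hsv=cv2.cvtColor(a['image'],cv2.COLOR_BGR2HSV);H,S=hsv[...,0].astype(int),hsv[...,1]
m=(H>50)&(H<85)&(S>100)&(Wi[...,2]>-.01)&(Wi[...,2]<.05)&(abs(Wi[...,0]-.484)<.13)&(abs(Wi[...,1]-.33)<.13)
q=Wi[m];print('tray',cv2.minAreaRect(q[:,:2].astype(np.float32)*1e3),np.percentile(q[:,2],[2,50,98]))
# journals: gray points at |axis| 22..31, height above .028
g=(S<70).ravel()&(W[:,2]>.026)&(W[:,2]<.045)
d=W-f[0];r=np.hypot(d[:,0],d[:,1]);p=d[g&(r>.021)&(r<.036)]
u,s,vt=np.linalg.svd(p[:,:2],full_matrices=False);print('n',len(p),'axis deg',np.degrees(np.arctan2(vt[0][1],vt[0][0])),s,'ends',(p[:,:2]@vt[0]).min(),(p[:,:2]@vt[0]).max())
go(f[0][0],f[0][1],.178,6)
cv2.imwrite('pics/w11.png',a['image'])
```

```text
fresh (array([0.48191341, 0.32700865, 0.02869928]), 1324, np.float64(0.0014257745820048457))
tray ((474.72119140625, 332.28997802734375), (172.65589904785156, 168.7081756591797), 6.071042060852051) [0.00334398 0.00508634 0.03639022]
n 415 axis deg -84.46097162015423 [0.52371491 0.12091919] ends -0.0311733931410323 0.030787572904998912
t 10.05 tcp [0.4822 0.3283 0.3789] ang 6.17 -> shift [  0.5   1.7 200.9] turn 0.17 gap 0.998 F [ 0.1  0.2 -0. ] zaxis [-0.005  0.002 -1.   ]
```

View pics/w11.png

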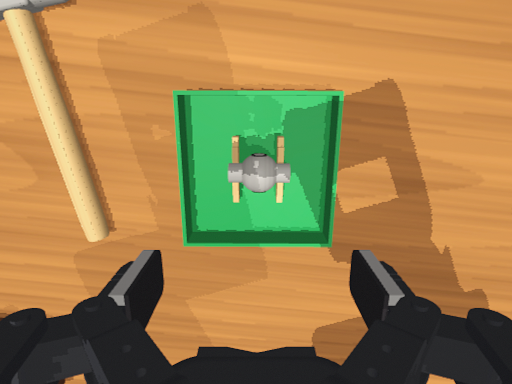

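Fresh ball at (259,174), centred in the tray with its journals along the tool's y. Descending.

>>> {"op": "servo_tool", "data": {
  "rows": [
    [[0.5,1.5,20],0.3,1],
    [[0.5,1.5,60],0.3,1],
    [[0.5,1.5,100],0.3,1],
    [[0.5,1.5,130],0.3,1],
    [[0.5,1.5,145],0.3,1],
    [[0.5,1.5,150],0.3,1],
    [[0.5,1.5,150],0.3,1]
  ]
}}

```text
t: 10.75
tcp_pos: [0.4823, 0.3259, 0.2283]
tool_rot: [0.999, 0.05, -0.003, -0.001]
force: [-1.3, -0.4, -0.1]
finger_gap: 1.002
```

Run:
```python
from h import *
a=take('wrist','w12');W=cloud(a).reshape(-1,3)
f=sph(W,[.482,.327,.0287]);print('fresh',f)
go(f[0][0]+.001,f[0][1],.181,5.7)
```

```text
fresh (array([0.48199683, 0.32723101, 0.02864332]), 4187, np.float64(0.001463003724086058))
t 10.8 tcp [0.4826 0.3263 0.2292] ang 5.79 -> shift [ 0.8 -0.8 48.2] turn 0.09 gap 1.002 F [-0.5 -0.8 -0.7] zaxis [-0.005  0.002 -1.   ]
```

>>> {"op": "servo_tool", "data": {
  "rows": [
    [[0.5,-0.8,20],0,1],
    [[0.5,-0.8,38],0,1],
    [[0.5,-0.8,46],0,1],
    [[0.5,-0.8,48],0,1],
    [[0.5,-0.8,48],0,1]
  ]
}}

```text
t: 11.3
tcp_pos: [0.4831, 0.3273, 0.1819]
tool_rot: [0.999, 0.051, -0.002, -0.001]
force: [-1.4, -0.1, 0.5]
finger_gap: 1.004
```

>>> {"op": "servo_tool", "data": {
  "rows": [
    [[0,0,0],0,0.5],
    [[0,0,0],0,0.3],
    [[0,0,0],0,0.1],
    [[0,0,0],0,0],
    [[0,0,0],0,0],
    [[0,0,0],0,0]
  ],
  "force": 40
}}

```text
t: 11.9
tcp_pos: [0.4836, 0.3276, 0.1831]
tool_rot: [0.999, 0.051, -0.001, -0.002]
force: [-0.7, 0.5, 6.0]
finger_gap: 0.718
```

>>> {"op": "servo_tool", "data": {
  "rows": [
    [[0,0,-6],0,0],
    [[0,0,-20],0,0],
    [[0,0,-45],0,0],
    [[0,0,-80],0,0],
    [[0,0,-120],0,0],
    [[0,0,-150],0,0],
    [[0,0,-160],0,0],
    [[0,0,-160],0,0]
  ]
}}

```text
t: 12.7
tcp_pos: [0.4839, 0.3271, 0.3448]
tool_rot: [0.999, 0.051, 0.001, -0.002]
force: [0.7, -0.5, -2.3]
finger_gap: 0.717
```

Run:
```python
from h import *
a=take('wrist','w13');W=cloud(a).reshape(-1,3);s=sense()
f=sph(W,s['tcp_pos']-[0,0,.152]);print('fresh',f,'rel',f[0]-s['tcp_pos'])
go(.630,.027,.345,13)
```

```text
fresh (array([0.48306016, 0.32788894, 0.19022032]), 7115, np.float64(0.0014378970996049365)) rel [-0.00033294  0.00102241 -0.15286487]
t 12.75 tcp [0.4834 0.3269 0.3431] ang 5.79 -> shift [115.6 313.1  -3.1] turn -7.21 gap 0.716 F [-0.   0.3 -2.8] zaxis [-0.002  0.003 -1.   ]
```

>>> {"op": "servo_tool", "data": {
  "rows": [
    [[8,21,-2],-1,0],
    [[24,65,-3],-3,0],
    [[42,112,-3],-5,0],
    [[59,160,-3],-7,0],
    [[76,206,-3],-7.2,0],
    [[93,252,-3],-7.2,0],
    [[107,290,-3],-7.2,0],
    [[115.5,313,-3],-7.2,0]
  ]
}}

```text
t: 13.55
tcp_pos: [0.6305, 0.0237, 0.3418]
tool_rot: [0.994, 0.112, -0.003, -0.002]
force: [0.0, 0.8, -1.4]
finger_gap: 0.714
```

>>> {"op": "servo_tool", "data": {
  "rows": [
    [[0,0,0],0,0],
    [[0,0,0],0,0],
    [[0,0,0],0,0]
  ]
}}

```text
t: 13.85
tcp_pos: [0.6295, 0.0247, 0.34]
tool_rot: [0.994, 0.112, -0.005, -0.003]
force: [-0.6, -0.7, -1.9]
finger_gap: 0.722
```

Run:
```python
from h import *
a=take('wrist','w14');W=cloud(a).reshape(-1,3);s=sense()
f=sph(W,s['tcp_pos']-[0,0,.1525]);print('fresh',f,'rel',f[0]-s['tcp_pos'])
rel=f[0]-s['tcp_pos']
# rails: local check
e=np.array([np.cos(np.radians(13)),np.sin(np.radians(13))]);n=np.array([-e[1],e[0]])
d=W-[.509,-.0005,.085];l=d[:,:2]@e;y=d[:,:2]@n;h=d[:,2]-l*np.tan(.16)
for k in(.05,.07,.09,.15,.16):
    m=(abs(l-k)<.006)&(abs(y)<.04)&(abs(h)<.03)
    if m.sum()>10: print(k,m.sum(),np.percentile(y[m],[2,98]).round(4),np.percentile(h[m],[2,50,98]).round(4))
t=np.array([.6293,.0272,.105])-rel;go(t[0],t[1],t[2]+.012,13)
cv2.imwrite('pics/w14.png',a['image'])
```

```text
fresh (array([0.62683633, 0.02525192, 0.18538984]), 7089, np.float64(0.0014351386178274544)) rel [-0.00274655  0.00022869 -0.1551499 ]
0.05 15 [-0.031   0.0305] [0.0065 0.0076 0.0096]
0.09 253 [-0.0253  0.0253] [-0.0246 -0.023  -0.0087]
0.15 1194 [-0.0249  0.0248] [-0.0249 -0.0233 -0.0087]
0.16 1193 [-0.025   0.0249] [-0.0246 -0.0092 -0.0025]
t 13.9 tcp [0.6296 0.025  0.3405] ang 12.9 -> shift [ 3.4 -0.9 68.4] turn -0.1 gap 0.714 F [-0.4  0.2 -1.9] zaxis [-0.009  0.004 -1.   ]
```

View pics/w14.png

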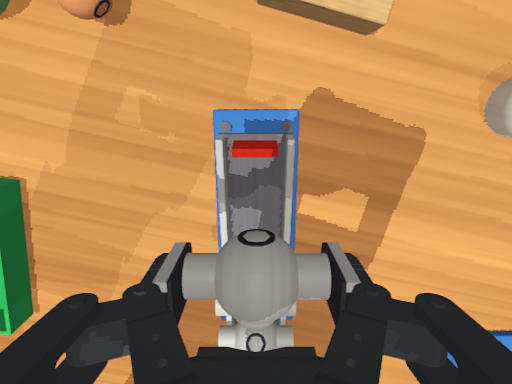

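The lane is centred under the ball: rails at columns 220 and 290, back stop at (255,148), third ball near (256,340) at seat 2.

>>> {"op": "servo_tool", "data": {
  "rows": [
    [[3,-0.9,15],0,0],
    [[3,-0.9,35],0,0],
    [[3,-0.9,52],0,0],
    [[3,-0.9,62],0,0],
    [[3,-0.9,66],0,0],
    [[3,-0.9,66],0,0],
    [[3,-0.9,66],0,0]
  ]
}}

```text
t: 14.6
tcp_pos: [0.6321, 0.027, 0.2751]
tool_rot: [0.994, 0.113, -0.004, -0.002]
force: [0.7, 0.0, -0.9]
finger_gap: 0.716
```

Run:
```python
from h import *
a=take('wrist','w15');W=cloud(a).reshape(-1,3);s=sense()
f=sph(W,s['tcp_pos']-[0,0,.1545]);print('fresh',f,'rel',f[0]-s['tcp_pos'])
rel=f[0]-s['tcp_pos']
t=np.array([.6293,.0272,.105])-rel;go(t[0],t[1],t[2],13)
```

```text
fresh (array([0.62981196, 0.02751137, 0.12049462]), 7075, np.float64(0.0014374763518002068)) rel [-0.00230616  0.00061617 -0.15485979]
t 14.65 tcp [0.6321 0.0269 0.2754] ang 12.91 -> shift [-0.5  0.3 15.5] turn -0.09 gap 0.716 F [ 0.4 -0.  -1.5] zaxis [-0.007  0.004 -1.   ]
```

>>> {"op": "servo_tool", "data": {
  "rows": [
    [[-0.5,0,5],0,0],
    [[-0.5,0,9],0,0],
    [[-0.5,0,12],0,0],
    [[-0.5,0,13],0,0],
    [[-0.5,0,13],0,0]
  ]
}}

```text
t: 15.15
tcp_pos: [0.6314, 0.0268, 0.262]
tool_rot: [0.994, 0.112, -0.004, -0.002]
force: [0.3, -0.6, -1.2]
finger_gap: 0.715
```

Run:
```python
from h import *
a=take('wrist','w16');W=cloud(a).reshape(-1,3);s=sense()
f=sph(W,s['tcp_pos']-[0,0,.1545]);print('fresh',f,'rel',f[0]-s['tcp_pos'])
rel=f[0]-s['tcp_pos']
l=(f[0][:2]-[.509,-.0005])@[.9744,.225];print('expected z at this l',.0856+l*np.tan(.16),l)
go(*(np.array([.6293,.0272,.1056])-rel),13)
```

```text
fresh (array([0.629177  , 0.02732266, 0.10744067]), 7108, np.float64(0.001443382330871251)) rel [-0.00234706  0.00052216 -0.15477088]
expected z at this l 0.1055078615878651 0.12336056581902723
t 15.2 tcp [0.6315 0.0268 0.2622] ang 12.91 -> shift [0.1 0.2 1.8] turn -0.09 gap 0.718 F [-0.  -0.2 -2.2] zaxis [-0.007  0.004 -1.   ]
```

>>> {"op": "servo_tool", "data": {
  "rows": [
    [[0,0,1],0,0],
    [[0,0,2],0,0],
    [[0,0,2.3],0,0],
    [[0,0,2.3],0,0]
  ]
}}

```text
t: 15.6
tcp_pos: [0.6316, 0.0268, 0.2601]
tool_rot: [0.994, 0.112, -0.003, -0.002]
force: [-1.0, 0.4, -0.1]
finger_gap: 0.712
```

>>> {"op": "servo_tool", "data": {
  "rows": [
    [[0,0,0],0,0.5],
    [[0,0,0],0,0.6],
    [[0,0,0],0,1],
    [[0,0,0],0,1],
    [[0,0,0],0,1],
    [[0,0,0],0,1],
    [[0,0,0],0,1]
  ]
}}

```text
t: 16.3
tcp_pos: [0.6316, 0.0268, 0.2602]
tool_rot: [0.994, 0.112, -0.003, -0.002]
force: [-0.0, 0.2, -0.0]
finger_gap: 0.998
```

>>> {"op": "servo_tool", "data": {
  "rows": [
    [[0,0,-15],0,1],
    [[0,0,-40],0,1],
    [[0,0,-75],0,1],
    [[0,0,-110],0,1],
    [[0,0,-140],0,1],
    [[0,0,-150],0,1],
    [[0,0,-150],0,1]
  ]
}}

```text
t: 17.0
tcp_pos: [0.6328, 0.0263, 0.4126]
tool_rot: [0.994, 0.112, -0.001, -0.002]
force: [-0.3, -0.4, 0.3]
finger_gap: 0.998
```

Run:
```python
from h import *
s=sense();print(s['t'],s['tcp_pos'])
a=take('side','si1');b=take('scene','sc1');w=take('wrist','w17')
s1=np.array([.509,-.0005,.085]);e=np.array([.9744,.225])
for k in(0,.04,.081):
    g=s1+np.r_[e*k*np.cos(.16),k*np.sin(.16)]
    for nm,x in(('side',a),('scene',b),('wrist',w)):
        try: r=sph(cloud(x).reshape(-1,3),g);print(k,nm,'dev mm',np.round((r[0]-g)*1e3,1),r[1])
        except Exception as ex: print(k,nm,ex)
for nm,x in(('side',a),('scene',b)): print('oldest',nm,np.round(sph(cloud(x).reshape(-1,3),[.463,-.282,.075])[0],4))
cv2.imwrite('pics/si1.png',cv2.resize(a['image'],(800,600)))
```

```text
17.0 [0.63282318 0.02630708 0.41255093]
0 side dev mm [ 3.1 -0.  -0.9] 77
0 scene dev mm [ 1.   2.1 -0.3] 66
0 wrist dev mm [-0.  -0.1  0.7] 1079
0.04 side dev mm [1.8 0.3 0.3] 80
0.04 scene dev mm [-1.7  0.4  0.1] 65
0.04 wrist dev mm [-0.6 -0.3  0.8] 1301
0.081 side dev mm [ 1.2 -0.3 -1. ] 74
0.081 scene dev mm [-2.4  1.2  0.3] 84
0.081 wrist dev mm [-1.7 -0.4  0.5] 1533
oldest side [ 0.4654 -0.2809  0.0753]
oldest scene [ 0.4624 -0.2788  0.0757]
```

View pics/si1.png

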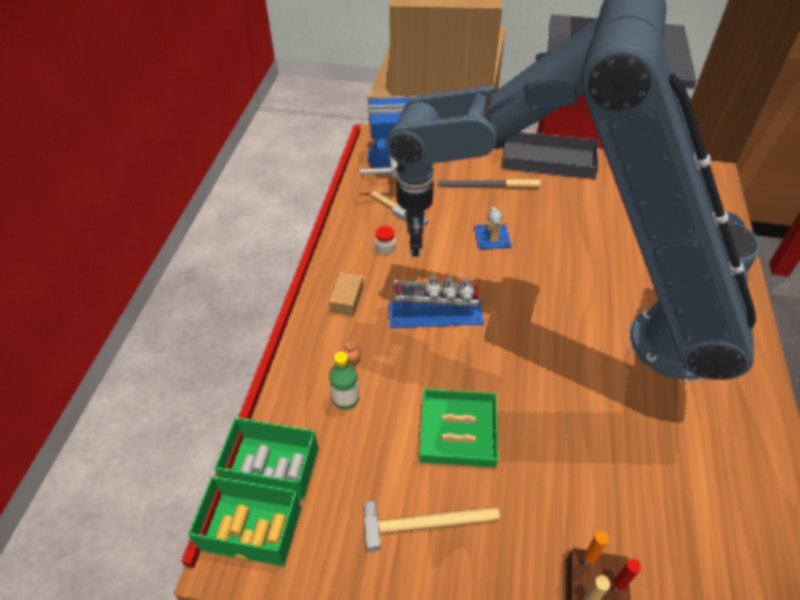

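The final picture shows the row closed up at (433/450/466,290), the oldest in the rest at (494,215), the tray empty and the bystanders where they were. Handing in.

```bash
python3 -c "
from station import sign_off,sense
print(sense()['force']);print(sign_off())"
```

```text
[ 0.44190101  0.66206053 -0.30814343]
the job is handed in; nothing more can be done
None
```

I moved the oldest ball from the lane front into the V cheeks of the filing rest. I then laid the fresh ball from the tray on the back of the lane, where it rolled down and closed up the row. I handed the job in at about t = 17 s of the 69 s allowed; sign-off gives no verdict.

Last checks before handing in:
- **Oldest ball:** in the close wrist view it lay within about 1 mm of the rest seat I measured.
- **Lane row:** second, third and fresh were within about 2 mm of seats 1, 2 and 3 in the wrist view. Those seat positions come from my own fit of the lane.
- **Rest of the bench:** the gripper was open and clear, and the last picture showed the bystanders where they started. I judged the bystanders by eye and did not measure them.

**Disagreements:** the side and scene cameras differed from the wrist camera by up to about 4 mm, on few points per ball. My first measurement of the rest's foot was about 9 mm off, because it was partly hidden. I used the cheeks instead, on which all three cameras agreed within about 3 mm. No check failed.

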